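Hang the deep basket on the kitchen rail

ROBOT

A 6-joint arm with a two-finger parallel gripper is mounted at the origin on the work surface. World frame = base frame: x ahead of the robot, y to its left, z up, the work surface at z = 0. Lengths are in m, angles in degrees, forces in N, time in s.
With the tool pointing down it reaches from about 0.25 to 0.8 m from the base axis. Payload 8.5 kg.
Tool frame: the origin (TCP) lies between the finger pads; the fingertips stand ctrl.tip_extent ahead of it and the grasp point (between the pads) lies 6 mm ahead of it (ctrl.tip_extent is the distance from the TCP to the fingertips, in m); z points along the fingers, y is the line along which they close (so a half turn about z gives the same grasp; the last joint's range is limited). The gripper opens to 85 mm and grips with 20 to 120 N. Pads are 22 mm wide; open, the fingers measure 114 mm over their backs; the gripper's body (76 mm by 85 mm) begins 54 mm behind the grasp point. The pads swing forward as they close: fully open they stand 13 mm farther back than shut.
Start: joints at [65.89, 13.648, -0.773, 75.585, 0, 90], TCP at [0.214, 0.479, 0.232] pointing down, gripper open.
Joint ranges: [-152.45, 152.45], [-59.26, 108.67], [-65.41, 83.53], [-104.44, 129.93], [-82.83, 76.93], [-180, 180]. Speed limits (degrees/s): [127.2, 127.2, 159.86, 180, 180, 180].

INTERFACE

Orientations are given as a 3x3 rotation matrix whose columns are the frame's x, y, z axes.
In Python, from bench import monitor, grab_frame, order, ctrl gives the robot as it stands.
- The arm moves only by the shell command python3 -m jog 'ROWS' [FORCE]. ROWS is JSON, a list of rows, each a list of 7 numbers: the shift along the tool's x, y, z in m, then the turn, a rotation vector about the tool's x, y, z in degrees, then the opening, from 0 (shut) to 1 (fully open). A call has exactly 5 rows; each row is the pose to reach, as a shift and turn from the pose commanded when the call began, along the tool's axes at that moment; what a row does not reach only later rows make up. A row lasts 1/12 s, in which the tool goes at most 41.7 mm and 7.16 degrees, less where a joint would pass 70% of its speed; a pose out of reach is approached as far as the arm can. A call with a gripper value outside its range is refused whole. The fingers move at their own pace and stop on an object; FORCE is the grip in N (left out, the last holds). Time passes only in rows, so rows that repeat a pose let the fingers close, or fill a call up. It gives the time, the measured TCP pose, the force, the opening and the grip force at its end, in the units of the state.
- monitor.read_state(): the state, without advancing time (a new reading comes with each control period).
- grab_frame(name): name is "scene" or "top" or "wrist"; returns a dict with "color" (384x512x3 uint8, red, green, blue), "depth" (384x512 float32, m along the optical axis (not along the pixel's ray), 0 where there is no reading), "K" (3x3 intrinsics, pixels), "R" (3x3) and "t" (3): a world point X has camera coordinates R X + t. Camera axes: x right, y down, z forward; pixel columns grow to the right and rows downward; lengths in m; the calibration is good to about 2 mm. A picture is of the moment at which its call begins.
- order.hand_in(): hands the job in; it is judged then, once.
The state is a dict: "time_s": time; "joints": joint angles; "qvel": joint speeds; "tau": joint torques, N m; "eef_pos": TCP position; "tool_rot": TCP orientation; "contact_force": force on the tool from outside, world axes, zero at the start; "wrist_torque": the same for the moment, N m; "finger_gap": opening from 0.0 (shut) to 1.0 (fully open); "finger_force": force on a finger pad.
Only numpy, scipy, OpenCV 4.12 (cv2) and the standard library are available. Lean on these libraries where they do the work, as an engineer would, in place of code of your own. Each camera call takes 0.05 s, during which the arm holds its last target. There are 200 camera calls.

TASK

Hang the deep white basket by its steel hook on the free stretch of the upper bar of the rail, next to the ladle. Set the hook right down over the bar before you let go, so that the basket stays hanging there upright and square to the bar. Leave the shallow basket standing where it is.

Things in the scene. Friction and masses are not known exactly. Their poses are not given: they have to be found in the camera images.
- deep_basket: The deeper of two white slotted plastic baskets, 80 (x) x 110 (y) x 90 mm high, about 250 g, open at the top. Origin: centre of its underside, z up. On its +x side an upright dark steel strap, 50 mm wide (y), 8 mm thick, rises above the basket and bends over to +x as a hook that opens downward. Most of the weight lies to -x of the hook; hung, the strap leans on the rail's lower bar
- deep_basket_hook (a point): Middle of the underside of the hook's flat crest, 60 mm to +x of the basket's origin and 150 mm above its bottom: the point to lay on the bar's top. The crest is flat 12 mm either way in x: to the strap on -x and, on +x, to a lip that slopes 15 mm further out and 28 mm down. Axes as the basket's
- deep_basket_tongue (a point): Where to grip the deep basket: middle of the flat upright steel tongue on top of its strap, 8 mm thick (x), 30 mm wide (y), reaching 36 mm below this point (to the crest's top) and 24 mm above it. It is 42 mm above and 16 mm to -x of the hook point. Pinch it across its thickness, above the crest, to stay clear of the bar. Axes as the basket's
- shallow_basket: A bystander to be left where it stands: the same kind of basket with the same hook and tongue, but only 45 mm deep and 171 mm high over all (the deep one is 216 mm). Origin: centre of its underside, z up
- rail_free (a point): Middle of the free stretch of the upper bar of a fixed dark steel rail frame, on the bar's top, 185 mm above the table. Bar 12 mm thick, along this point's y, free for 120 mm to -y (then a post, 4 mm higher) and to +y (then a hung ladle). A lower bar like it lies 110 mm below. -x faces the robot: with its x along this x the basket hangs on the robot's side, bottom 35 mm above the table
Things that resemble listed ones, but are neither listed nor needed, are in the scene too. What is shaped like the deep_basket but pink is not meant.

How it is judged:
By the outcome, as a careful person would: the job done as asked, in the order asked, and still so for the second after the job is handed in, with the robot touching nothing.
It also fails if it takes over 40 s, if anything falls off the work surface, if the arm or the gripper's body presses on something with over 40 N, if the wrist force passes 120 N, or if a joint passes its speed limit or range.

## Working session

There is one attempt and no reset: what is moved stays moved. The work goes in short steps, Python scripts to look and compute and a shell command to move; the robot and the scene stay as the last step left them, time stands still between calls to the robot, and variables do not carry over. Pictures are saved under pics/ and viewed, at most 10 in all, crops included, and the job is handed in when it is done.

```bash
mkdir -p pics
cat > h.py <<'E'
import numpy as np, cv2
from bench import monitor, grab_frame, order, ctrl
def cloud(f):
    d=f["depth"];K=f["K"];v,u=np.mgrid[:384,:512]
    c=np.stack([(u-K[0,2])/K[0,0]*d,(v-K[1,2])/K[1,1]*d,d],-1)
    return (c-f["t"])@f["R"]
E
python3 - <<'E'
from h import *
s=monitor.read_state();print(s["time_s"],s["eef_pos"],np.round(s["tool_rot"],3).tolist(),ctrl.tip_extent)
for n in("scene","top"):
    f=grab_frame(n);cv2.imwrite(f"pics/{n}0.png",f["color"][...,::-1]);np.savez(f"{n}0.npz",**f)
    print(n,(-f["R"].T@f["t"]).round(3),f["R"].round(2).tolist())
E
```

```text
0.0 [0.2142963  0.47884017 0.23145568] [[-0.913, 0.408, -0.001], [0.408, 0.913, -0.001], [0.0, -0.001, -1.0]] 0.025
scene [1.292 0.753 1.117] [[-0.8, 0.6, 0.02], [0.37, 0.51, -0.78], [-0.47, -0.61, -0.63]]
top [ 0.443 -0.224  1.311] [[-0.02, -1.0, -0.01], [-1.0, 0.02, -0.08], [0.09, 0.01, -1.0]]
```

View pics/scene0.png

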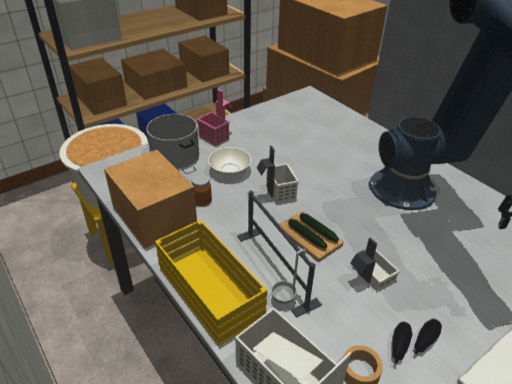

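View pics/top0.png

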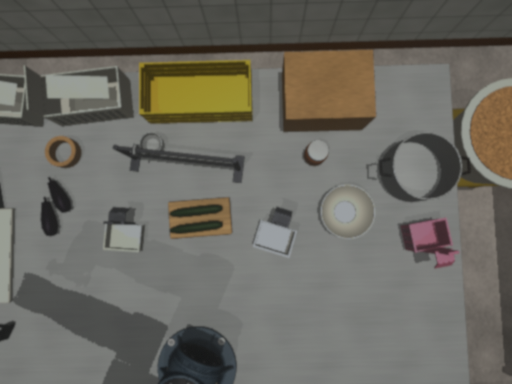

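The scene picture shows a deep-looking white basket at (283,183) with its hook at (268,165), and a shallow white one at (378,270). The pink one is at (213,125). In the top view these are at (275,235), (123,235) and (430,238). The rail runs (135,155)–(240,165) in the top view, with the ladle at its left (+y) end. I'll check heights from depth and enlarge the candidates.

Run:
```python
from h import *
T=dict(np.load("top0.npz"));S=dict(np.load("scene0.npz"))
pt=cloud(T);ps=cloud(S)
def rect(p,name):
    (c,(w,h),a)=cv2.minAreaRect((p[:,:2]*1000).astype(np.float32));print(name,len(p),"c",np.round(c,1),"wh",round(w,1),round(h,1),"a",round(a,1),"z",p[:,2].min().round(4),p[:,2].max().round(4),"med",np.median(p,0).round(4))
for n,(u0,u1,v0,v1) in dict(deep=(245,305,200,262),shal=(95,150,200,258)).items():
    q=pt[v0:v1,u0:u1].reshape(-1,3);col=T["color"][v0:v1,u0:u1].reshape(-1,3).astype(int)
    q=q[np.isfinite(q).all(1)]; 
    rect(q[q[:,2]>.02],n)
    m=q[:,2].max();print(np.histogram(q[:,2],bins=np.arange(-.01,.24,.01)))
    t=q[q[:,2]>m-.02];rect(t,"top of tongue")
    t=q[(q[:,2]>m-.075)&(q[:,2]<m-.05)];rect(t,"crest") if len(t)>3 else 0
# scene view by height
for n,(u0,u1,v0,v1) in dict(deep=(255,302,142,206),shal=(348,402,232,294)).items():
    q=ps[v0:v1,u0:u1].reshape(-1,3);rect(q[q[:,2]>.02],"scene "+n);m=q[:,2].max()
    rect(q[q[:,2]>m-.04],"scene tongue")
q=pt[140:185,110:248].reshape(-1,3);r=q[(q[:,2]>.175)&(q[:,2]<.2)];rect(r,"rail top")
q=ps[185:310,240:320].reshape(-1,3);r=q[(q[:,2]>.178)&(q[:,2]<.2)];rect(r,"rail scene")
a=cv2.resize(S["color"][130:310,230:430],(800,600)[:2] if 0 else (660,594),interpolation=cv2.INTER_CUBIC)
cv2.imwrite("pics/crop.png",a[...,::-1])
```

```text
deep 613 c [ 421.  -259.8] wh 114.4 134.3 a 71.5 z 0.0239 1.311 med [ 0.442  -0.2674  0.1304]
(array([1603, 1487,   16,    8,   16,   12,    7,   18,   14,  143,   68,
          1,    1,   18,   33,   25,  198,    0,    0,    2,    0,    0,
         32,    0]), array([-0.01,  0.  ,  0.01,  0.02,  0.03,  0.04,  0.05,  0.06,  0.07,
        0.08,  0.09,  0.1 ,  0.11,  0.12,  0.13,  0.14,  0.15,  0.16,
        0.17,  0.18,  0.19,  0.2 ,  0.21,  0.22,  0.23]))
top of tongue 17 c [ 443.1 -223.6] wh 0.0 0.0 a 0.0 z 1.311 1.311 med [ 0.4431 -0.2236  1.311 ]
shal 653 c [416.9  30.6] wh 500.8 134.7 a 84.5 z 0.0202 1.311 med [0.4511 0.2153 0.0822]
(array([1056, 1418,   63,   66,   53,  185,    8,    3,    5,   30,   35,
        100,  106,    4,    6,    4,    6,   19,   14,    0,    0,    0,
          0,    0]), array([-0.01,  0.  ,  0.01,  0.02,  0.03,  0.04,  0.05,  0.06,  0.07,
        0.08,  0.09,  0.1 ,  0.11,  0.12,  0.13,  0.14,  0.15,  0.16,
        0.17,  0.18,  0.19,  0.2 ,  0.21,  0.22,  0.23]))
top of tongue 9 c [ 443.1 -223.6] wh 0.0 0.0 a 0.0 z 1.311 1.311 med [ 0.4431 -0.2236  1.311 ]
scene deep 1145 c [807.3 234.3] wh 1416.0 149.0 a 51.3 z 0.0202 1.1165 med [ 0.4334 -0.2518  0.0764]
scene tongue 12 c [1291.8  753.3] wh 0.0 0.0 a 0.0 z 1.1165 1.1165 med [1.2918 0.7533 1.1165]
scene shal 981 c [839.1 444.1] wh 1087.6 138.5 a 27.1 z 0.0201 1.1165 med [0.4564 0.2305 0.0825]
scene tongue 10 c [1291.8  753.3] wh 0.0 0.0 a 0.0 z 1.1165 1.1165 med [1.2918 0.7533 1.1165]
rail top 551 c [642.   27.8] wh 351.8 27.6 a 81.0 z 0.1757 0.1955 med [0.6454 0.0337 0.1835]
rail scene 419 c [646.5  27.4] wh 355.7 28.4 a 83.2 z 0.1781 0.1946 med [0.6499 0.0614 0.1834]
```

View pics/crop.png

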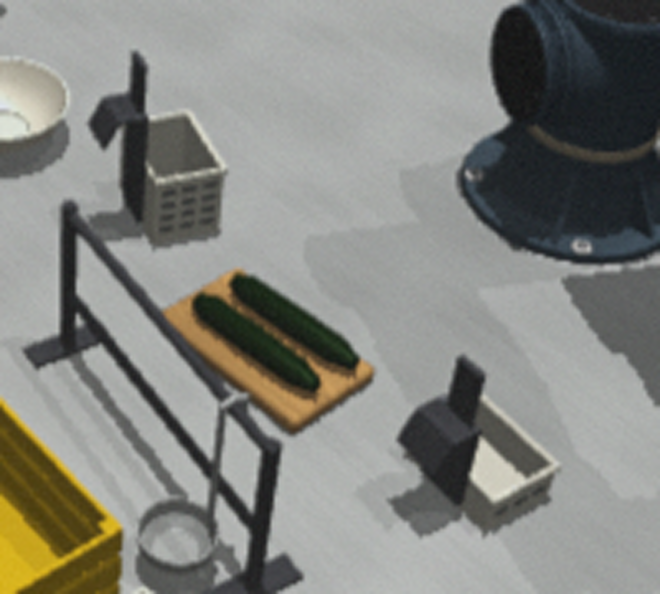

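The enlarged crop confirms it: the tall white basket at scene (283,183) is the deep one, with its tongue top at about 0.215 m. The shallow one is at (378,270), tongue top about 0.17 m, and the pink one is excluded by colour. Next I'll refine the poses.

Run:
```python
from h import *
T=dict(np.load("top0.npz"));S=dict(np.load("scene0.npz"))
pt=cloud(T);ps=cloud(S)
def rect(p,name):
    (c,(w,h),a)=cv2.minAreaRect((p[:,:2]*1000).astype(np.float32));print(name,len(p),"c",np.round(c,1),"wh",round(w,1),round(h,1),"a",round(a,1),"z",np.percentile(p[:,2],[5,50,95]).round(4),"mean",p.mean(0).round(4))
qt=pt[200:262,245:305].reshape(-1,3);qs=ps[140:210,250:304].reshape(-1,3)
for n,q in(("top",qt),("scene",qs)):
    for nm,a,b in(("tonguetop",.205,.23),("tongue",.168,.23),("crest",.15,.165),("rim",.08,.1)):
        t=q[(q[:,2]>a)&(q[:,2]<b)]
        if len(t)>4: rect(t,n+" "+nm)
for n,q in(("top",pt[140:185,110:248]),("scene",ps[185:310,240:320])):
    q=q.reshape(-1,3);b=q[(q[:,2]>.176)&(q[:,2]<.188)]
    l=cv2.fitLine(b[:,:2].astype(np.float32),cv2.DIST_HUBER,0,.001,.001).ravel();d=l[:2]*np.sign(l[1]);
    s=(b[:,:2]-l[2:])@d;nn=(b[:,:2]-l[2:])@[d[1],-d[0]]
    k=abs(nn)<.012;l=cv2.fitLine(b[k][:,:2].astype(np.float32),cv2.DIST_HUBER,0,.001,.001).ravel();d=l[:2]*np.sign(l[1])
    s=(q[:,:2]-l[2:])@d;nn=(q[:,:2]-l[2:])@[d[1],-d[0]]
    print(n,"dir",d.round(4),"yaw",np.degrees(np.arctan2(-d[0],d[1])).round(2),"pt",l[2:].round(4))
    for s0 in np.arange(-.2,.2,.02):
        k=(s>s0)&(s<s0+.02)&(q[:,2]>.17)&(q[:,2]<.26)&(abs(nn)<.04)
        if k.sum(): print((l[2:]+d*s0).round(3),k.sum(),"n",np.percentile(nn[k],[5,50,95]).round(4),"z",np.percentile(q[k,2],[50,95,100]).round(4))
    e=s[(q[:,2]>.17)&(q[:,2]<.2)&(abs(nn)<.02)];print("ends",(l[2:]+d*e.min()).round(4),(l[2:]+d*e.max()).round(4))
```

```text
top tonguetop 32 c [ 439.9 -264.8] wh 28.1 7.7 a 70.4 z [0.212  0.2148 0.2184] mean [ 0.4398 -0.265   0.2149]
top tongue 34 c [ 439.9 -264.8] wh 28.2 7.7 a 70.4 z [0.2029 0.2148 0.2184] mean [ 0.4398 -0.2648  0.2131]
top crest 198 c [ 454.7 -270.7] wh 49.6 38.9 a 70.2 z [0.1515 0.1546 0.1583] mean [ 0.4565 -0.271   0.1549]
top rim 211 c [ 397.1 -251.8] wh 114.5 84.1 a 71.9 z [0.0846 0.089  0.0922] mean [ 0.39   -0.251   0.0888]
scene tonguetop 22 c [ 438.8 -266.3] wh 33.0 7.9 a 67.1 z [0.2062 0.2135 0.2171] mean [ 0.4406 -0.2639  0.2125]
scene tongue 155 c [ 547.4 -181.6] wh 302.7 55.6 a 46.3 z [0.1727 0.184  0.2142] mean [ 0.5541 -0.1658  0.1874]
scene crest 108 c [ 521.8 -202.6] wh 248.8 52.7 a 44.6 z [0.1508 0.1556 0.1618] mean [ 0.4695 -0.2569  0.1557]
scene rim 190 c [ 398.7 -255.2] wh 123.9 94.4 a 71.7 z [0.081  0.0875 0.0945] mean [ 0.3949 -0.2438  0.0875]
top dir [0.1309 0.9914] yaw -7.52 pt [0.6445 0.0285]
[ 0.621 -0.15 ] 34 n [-0.0069 -0.0011  0.0055] z [0.1868 0.1909 0.1928]
[ 0.624 -0.13 ] 30 n [-0.0048 -0.0007  0.0048] z [0.1822 0.1871 0.1881]
[ 0.626 -0.11 ] 29 n [-0.00
[... 1810 characters left out ...]
0.0034] z [0.1825 0.1862 0.1867]
[0.649 0.044] 25 n [-0.0063 -0.0004  0.0037] z [0.1824 0.1867 0.1885]
[0.651 0.064] 24 n [-0.0072  0.0007  0.0027] z [0.1828 0.185  0.1892]
[0.654 0.084] 23 n [-0.0056 -0.0003  0.0032] z [0.1828 0.1859 0.1863]
[0.657 0.104] 28 n [-0.005  -0.0005  0.004 ] z [0.1824 0.1875 0.1888]
[0.659 0.123] 44 n [-0.0116  0.0007  0.0111] z [0.186  0.1913 0.1946]
[0.662 0.143] 37 n [-0.0117 -0.0005  0.0072] z [0.1818 0.1893 0.1926]
[0.665 0.163] 28 n [-0.0065  0.0001  0.0038] z [0.1825 0.1867 0.1874]
[0.667 0.183] 51 n [-0.0076  0.      0.0049] z [0.184  0.1904 0.192 ]
[0.67  0.203] 3 n [-0.0018 -0.0016 -0.0009] z [0.1732 0.1779 0.1784]
ends [ 0.6226 -0.1489] [0.6701 0.2039]
```

```bash
cat > go.py <<'E'
import sys
from h import *
from scipy.spatial.transform import Rotation as Ro
x,y,z,a=map(float,sys.argv[1:5]);s=monitor.read_state();R=np.array(s["tool_rot"])
a=np.radians(a);Y=np.array([np.cos(a),np.sin(a),0]);Z=np.array([0,0,-1.]);Rt=np.c_[np.cross(Y,Z),Y,Z]
print("shift mm",(R.T@(np.array([x,y,z])-s["eef_pos"])*1000).round(1),"turn",Ro.from_matrix(R.T@Rt).as_rotvec(degrees=True).round(1))
print("yaw now",np.degrees(np.arctan2(R[1,1],R[0,1])).round(2),"pos",np.round(s["eef_pos"],4),"j",np.round(s["joints"],1),"t",s["time_s"],"F",np.round(s["contact_force"],1),"gap",s["finger_gap"],s["finger_force"])
E
python3 go.py 0.275 0.295 0.275 38; python3 go.py .44 -.265 .275 -19.5
```

```text
shift mm [-130.5 -143.1  -43.3] turn [-0.1  0.  27.9]
yaw now 65.89 pos [0.2143 0.4789 0.2316] j [65.9 13.7 -0.8 75.6  0.  90. ] t 0.1 F [-0.7 -0.5 -0.2] gap 0.998634809997042 0.0
shift mm [-509.9 -586.8  -42.7] turn [-0.1  0.1 85.4]
yaw now 65.89 pos [0.2143 0.4789 0.2316] j [65.9 13.7 -0.8 75.6  0.  90. ] t 0.1 F [-0.7 -0.5 -0.2] gap 0.998634809997042 0.0
```

```bash
python3 -m jog '[[-0.026,-0.0285,-0.009,0,0,5.6,1],[-0.052,-0.057,-0.018,0,0,11.2,1],[-0.078,-0.0855,-0.027,0,0,16.8,1],[-0.104,-0.114,-0.036,0,0,22.4,1],[-0.1305,-0.143,-0.043,0,0,27.9,1]]' 40; python3 go.py .35 .105 .275 10
```

```text
time_s: 0.52
eef_pos: [0.2751, 0.2937, 0.2754]
tool_rot: [[-0.612, 0.791, -0.0], [0.791, 0.612, -0.0], [-0.0, -0.0, -1.0]]
contact_force: [0.3, -0.0, -1.1]
finger_gap: 0.998
finger_force: 0.0
shift mm [-195.1  -56.3    0.4] turn [-0.   0.  27.8]
yaw now 37.76 pos [0.2751 0.2937 0.2754] j [46.9  0.8 -9.6 79.6 -0.  99.1] t 0.5167 F [ 0.3 -0.  -1.1] gap 0.9981841465207053 0.0
```

Little lag; continue.

```bash
python3 -m jog '[[-0.039,-0.011,0,0,0,5.6,1],[-0.078,-0.0225,0,0,0,11.2,1],[-0.117,-0.034,0,0,0,16.8,1],[-0.156,-0.045,0,0,0,22.4,1],[-0.195,-0.056,0,0,0,28,1]]'; python3 go.py .4 -.085 .275 -8
```

```text
time_s: 0.93
eef_pos: [0.351, 0.1053, 0.2752]
tool_rot: [[-0.169, 0.986, 0.0], [0.986, 0.169, 0.0], [-0.0, 0.0, -1.0]]
contact_force: [0.8, 0.9, -0.1]
finger_gap: 0.998
finger_force: 0.0
shift mm [-195.8   16.1    0.2] turn [ 0.  -0.  17.7]
yaw now 9.74 pos [0.351  0.1053 0.2752] j [ 16.7  -2.8 -13.2  79.6  -0.   97. ] t 0.9333 F [ 0.8  0.9 -0.1] gap 0.9977724708182502 0.0
```

```bash
python3 -m jog '[[-0.039,0.003,0,0,0,3.6,1],[-0.078,0.0065,0,0,0,7.1,1],[-0.117,0.0095,0,0,0,10.7,1],[-0.156,0.013,0,0,0,14.2,1],[-0.196,0.016,0,0,0,17.7,1]]'; python3 go.py .4395 -.265 .275 -19.5
```

```text
time_s: 1.35
eef_pos: [0.4006, -0.0851, 0.2751]
tool_rot: [[0.137, 0.991, -0.0], [0.991, -0.137, 0.0], [0.0, -0.0, -1.0]]
contact_force: [1.1, 0.7, 0.8]
finger_gap: 1.001
finger_force: 0.0
shift mm [-1.729e+02  6.320e+01  1.000e-01] turn [-0.  -0.  11.6]
yaw now -7.9 pos [ 0.4006 -0.0851  0.2751] j [-12.    1.5  -8.9  79.5   0.   85.9] t 1.35 F [1.1 0.7 0.8] gap 1.0012038877726268 0.0
```

```bash
python3 -m jog '[[-0.038,0.014,0,0,0,2.5,1],[-0.076,0.028,0,0,0,5,1],[-0.114,0.042,0,0,0,7.6,1],[-0.15,0.055,0,0,0,10,1],[-0.173,0.063,0,0,0,11.6,1]]'
python3 -m jog '[[0,0,0,0,0,0,1],[0,0,0,0,0,0,1],[0,0,0,0,0,0,1],[0,0,0,0,0,0,1],[0,0,0,0,0,0,1]]' >/dev/null; python3 go.py .4395 -.265 .198 -19.5
python3 - <<'E'
from h import *
f=grab_frame("wrist");cv2.imwrite("pics/w1.png",f["color"][...,::-1])
p=cloud(f);q=p.reshape(-1,3);col=f["color"].reshape(-1,3).astype(int)
q=q[(abs(q[:,0]-.44)<.06)&(abs(q[:,1]+.265)<.06)]
for n,a,b in(("tt",.209,.225),("crest",.148,.165)):
    t=q[(q[:,2]>a)&(q[:,2]<b)];print(n,len(t),cv2.minAreaRect((t[:,:2]*1000).astype(np.float32)) if len(t) else 0, t.mean(0))
E
```

```text
time_s: 1.77
eef_pos: [0.4401, -0.2663, 0.2744]
tool_rot: [[0.335, 0.942, -0.001], [0.942, -0.335, -0.0], [-0.0, -0.0, -1.0]]
contact_force: [0.2, 0.7, 0.7]
finger_gap: 0.997
finger_force: 0.0
shift mm [-3.1  0.6 77.4] turn [0.  0.  0.3]
yaw now -19.22 pos [ 0.4399 -0.2619  0.2754] j [-30.8  11.7   3.   81.3  -0.   78.5] t 2.1833 F [-0.6 -0.5  0.1] gap 1.0007524679378028 0.0
tt 438 ((438.4202880859375, -265.7551574707031), (29.706863403320312, 7.276712417602539), 70.93682098388672) [ 0.43882303 -0.264697    0.21516626]
crest 1947 ((453.82989501953125, -271.0734558105469), (50.822242736816406, 39.27067947387695), 73.26444244384766) [ 0.45633764 -0.26894582  0.15515621]
```

View pics/w1.png

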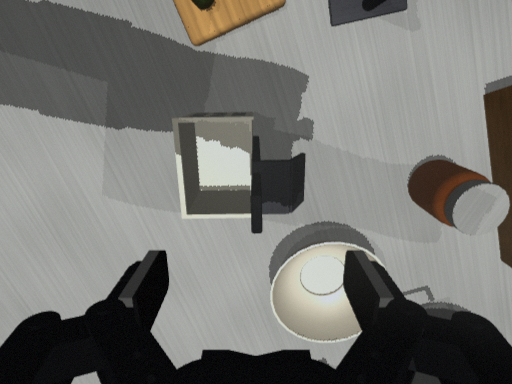

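The wrist view shows the tongue edge-on at (257,185) between the open fingers and parallel to the pads. The position agrees with the estimate (0.439, -0.265), so I'll go down and grip.

```bash
python3 -m jog '[[-0.003,0,0.012,0,0,0,1],[-0.003,0,0.03,0,0,0,1],[-0.003,0,0.05,0,0,0,1],[-0.003,0,0.068,0,0,0,1],[-0.003,0,0.077,0,0,0,1]]'
python3 -m jog '[[0,0,0,0,0,0,0.6],[0,0,0,0,0,0,0.3],[0,0,0,0,0,0,0.2],[0,0,0,0,0,0,0.1],[0,0,0,0,0,0,0]]' 60
python3 -m jog '[[0,0,0,0,0,0,0],[0,0,0,0,0,0,0],[0,0,0,0,0,0,0],[0,0,0,0,0,0,0],[0,0,0,0,0,0,0]]' 80; python3 go.py .4395 -.265 .198 -19.5
```

```text
time_s: 2.65
eef_pos: [0.4383, -0.2646, 0.1965]
tool_rot: [[0.329, 0.944, -0.002], [0.944, -0.329, 0.001], [0.0, -0.002, -1.0]]
contact_force: [0.4, 0.1, -0.1]
finger_gap: 1.002
finger_force: 0.0
time_s: 3.07
eef_pos: [0.4395, -0.266, 0.1991]
tool_rot: [[0.331, 0.944, 0.001], [0.944, -0.331, -0.001], [-0.0, 0.002, -1.0]]
contact_force: [-0.9, 0.5, -0.0]
finger_gap: 0.301
finger_force: 0.0
time_s: 3.48
eef_pos: [0.4395, -0.266, 0.1989]
tool_rot: [[0.331, 0.944, 0.001], [0.944, -0.331, -0.001], [-0.0, 0.002, -1.0]]
contact_force: [0.2, 0.4, 5.1]
finger_gap: 0.067
finger_force: 80.8
shift mm [ 1.  -0.3  0.9] turn [0.1 0.  0.2]
yaw now -19.31 pos [ 0.4395 -0.266   0.1989] j [-31.2  13.2  -6.2  70.4   0.   78.1] t 3.4833 F [0.2 0.4 5.1] gap 0.06696575159880992 80.81749677658081
```

```bash
python3 -m jog '[[0,0,-0.012,0,0,0,0],[0,0,-0.035,0,0,0,0],[0,0,-0.06,0,0,0,0],[0,0,-0.085,0,0,0,0],[0,0,-0.1,0,0,0,0]]' 100;  python3 go.py .49 -.14 .299 -13.5
```

```text
time_s: 3.9
eef_pos: [0.4392, -0.266, 0.3004]
tool_rot: [[0.331, 0.944, 0.001], [0.944, -0.331, -0.001], [-0.0, 0.002, -1.0]]
contact_force: [-0.6, -0.2, -2.2]
finger_gap: 0.064
finger_force: 98.7
shift mm [135.7   6.3   1.3] turn [ 0.1  0.  -5.8]
yaw now -19.32 pos [ 0.4392 -0.266   0.3004] j [-31.2  11.7   6.6  84.8  -0.   78.1] t 3.9 F [-0.6 -0.2 -2.2] gap 0.06389328840394799 98.74434471130371
```

Run:
```python
from h import *
f=grab_frame("wrist");cv2.imwrite("pics/w2.png",f["color"][...,::-1])
```

```text
(no output)
```

View pics/w2.png

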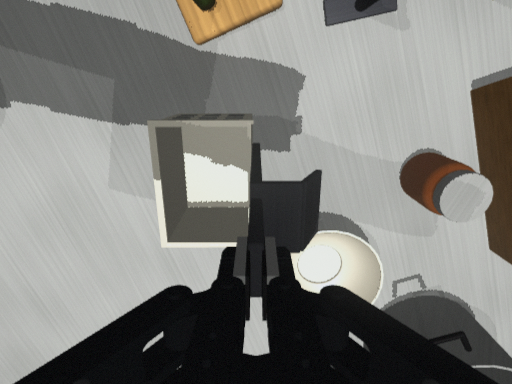

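The basket is held straight, with the tongue at (257,240) between the pads and the basket squarely below. Now I'll carry it towards the rail on the robot's side.

```bash
python3 -m jog '[[0.012,0.0005,0,0,0,-0.5,0],[0.04,0.002,0,0,0,-2,0],[0.07,0.003,0,0,0,-3.5,0],[0.102,0.005,0,0,0,-4.8,0],[0.135,0.006,0,0,0,-5.9,0]]';  python3 go.py .545 -.006 .299 -7.55
```

```text
time_s: 4.37
eef_pos: [0.4892, -0.1386, 0.2964]
tool_rot: [[0.231, 0.973, -0.002], [0.973, -0.231, 0.001], [0.0, -0.002, -1.0]]
contact_force: [-0.1, -0.3, -1.6]
finger_gap: 0.063
finger_force: 98.7
shift mm [141.9  23.6  -2.6] turn [-0.1 -0.  -5.8]
yaw now -13.37 pos [ 0.4892 -0.1386  0.2964] j [-15.8  11.4   5.6  84.3   0.   87.6] t 4.3667 F [-0.1 -0.3 -1.6] gap 0.062947026094208 98.71976494789124
```

```bash
python3 -m jog '[[0.02,0.003,0,0,0,-1,0],[0.05,0.008,0,0,0,-2.2,0],[0.085,0.014,0,0,0,-3.5,0],[0.115,0.019,0,0,0,-4.8,0],[0.142,0.0235,0,0,0,-5.8,0]]'; python3 -m jog '[[0,0,0,0,0,0,0],[0,0,0,0,0,0,0],[0,0,0,0,0,0,0],[0,0,0,0,0,0,0],[0,0,0,0,0,0,0]]' >/dev/null
python3 go.py .6247 -.006 .299 -7.55
python3 - <<'E'
from h import *
s=monitor.read_state();tp=np.array(s["eef_pos"])
for n in("top","scene"):
    f=grab_frame(n);q=cloud(f).reshape(-1,3)
    q=q[np.linalg.norm(q[:,:2]-tp[:2],axis=1)<.1]
    t=q[(q[:,2]>.235)&(q[:,2]<.262)]
    (c,wh,a)=cv2.minAreaRect((t[:,:2]*1000).astype(np.float32));print(n,len(t),c,wh,a,np.median(t,0))
f=grab_frame("wrist");K=f["K"];q=cloud(f).reshape(-1,3);b=q[(q[:,2]>.177)&(q[:,2]<.19)&(q[:,0]>.6)&(q[:,0]<.68)&(abs(q[:,1])<.11)]
print(len(b))
if len(b)>10:
    l=cv2.fitLine(b[:,:2].astype(np.float32),cv2.DIST_HUBER,0,.001,.001).ravel();d=l[:2]*np.sign(l[1]);print("wrist rail yaw",np.degrees(np.arctan2(-d[0],d[1])),"x at y=-.008",l[2]+d[0]/d[1]*(-.008-l[3]))
cv2.imwrite("pics/w3.png",f["color"][...,::-1])
E
```

```text
time_s: 4.78
eef_pos: [0.545, -0.0051, 0.2963]
tool_rot: [[0.13, 0.991, -0.002], [0.991, -0.13, 0.0], [0.0, -0.002, -1.0]]
contact_force: [0.7, -0.2, -2.2]
finger_gap: 0.064
finger_force: 98.7
shift mm [13.1 79.  -1.2] turn [-0.   0.  -0.1]
yaw now -7.68 pos [ 0.5447 -0.0084  0.2978] j [-0.9 15.  10.6 85.6 -0.  96.8] t 5.2 F [-0.   0.1 -2.1] gap 0.06269505108564177 98.75820279121399
top 156 (562.8255615234375, -18.90786361694336) (34.830230712890625, 45.328224182128906) 82.1460952758789 [ 0.56524083 -0.02378743  0.25290439]
scene 239 (564.3270874023438, -12.771047592163086) (57.212669372558594, 50.07067108154297) 82.22486114501953 [ 0.56795548 -0.00769088  0.25236177]
3855
wrist rail yaw -7.714231 x at y=-.008 0.6370384
```

View pics/w3.png

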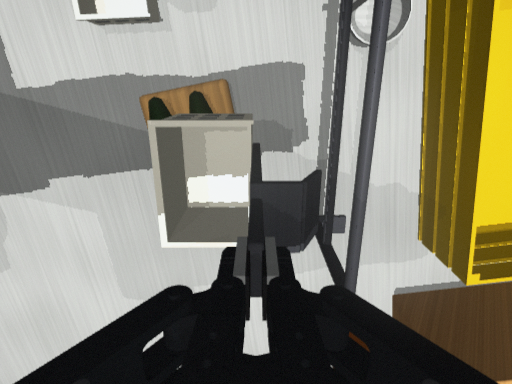

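The wrist view shows the rail bar at (340–385, 0–290), to the right of the hook lip (315,180) and parallel to it. The stretch ahead is free, and the ladle is far up at (378,15). I'll move over the bar.

```bash
python3 -m jog '[[0.002,0.01,0,0,0,0,0],[0.005,0.03,0,0,0,0,0],[0.008,0.055,0,0,0,0,0],[0.011,0.072,0,0,0,0,0],[0.0129,0.08,0,0,0,0,0]]'; python3 -m jog '[[0,0,0,0,0,0,0],[0,0,0,0,0,0,0],[0,0,0,0,0,0,0],[0,0,0,0,0,0,0],[0,0,0,0,0,0,0]]' >/dev/null
python3 go.py .626 -.006 .236 -7.6
python3 - <<'E'
from h import *
from scipy.spatial.transform import Rotation
for n,sl in(("top",(slice(130,190),slice(140,230))),("scene",(slice(180,300),slice(230,330)))):
    f=grab_frame(n);q=cloud(f);q=q[sl].reshape(-1,3)
    b=q[(q[:,2]>.177)&(q[:,2]<.188)&(q[:,0]>.6)&(q[:,0]<.68)]
    l=cv2.fitLine(b[:,:2].astype(np.float32),cv2.DIST_HUBER,0,.001,.001).ravel();d=l[:2]*np.sign(l[1]);print("rail x at -.008",l[2]+d[0]/d[1]*(-.008-l[3]))
    t=q[(q[:,2]>.24)&(q[:,2]<.262)&(np.hypot(q[:,0]-.64,q[:,1]+.01)<.06)]
    if len(t)>5:
        u=(t[:,:2]-[.64,-.008])@np.array([.991,-.132]);w=(t[:,:2]-[.64,-.008])@np.array([.132,.991]);print(n,len(t),"crest along basket x",np.percentile(u,[2,50,98]).round(4),"y",np.percentile(w,[2,98]).round(4),"z",np.median(t[:,2]))
E
```

```text
time_s: 5.77
eef_pos: [0.6279, -0.006, 0.2974]
tool_rot: [[0.133, 0.991, 0.0], [0.991, -0.133, -0.0], [-0.0, 0.0, -1.0]]
contact_force: [-0.2, 0.4, -2.4]
finger_gap: 0.069
finger_force: 98.7
shift mm [-0.4  0.6 62.7] turn [ 0.  0. -0.]
yaw now -7.61 pos [ 0.6254 -0.0055  0.2987] j [-0.5 23.6 23.4 89.8 -0.  97.1] t 6.1833 F [-0.5 -0.8 -2.9] gap 0.06384567132808713 98.7410044670105
rail x at -.008 0.63623273
top 145 crest along basket x [-0.0178  0.0051  0.0245] y [-0.0241  0.0034] z 0.2546290101623418
rail x at -.008 0.6393322
scene 229 crest along basket x [-0.0182  0.0052  0.0245] y [-0.024   0.0255] z 0.253542785006687
```

```bash
python3 -m jog '[[0,0,0.008,0,0,0,0],[0,0,0.02,0,0,0,0],[0,0,0.035,0,0,0,0],[0,0,0.048,0,0,0,0],[0,0,0.055,0,0,0,0]]'; python3 -m jog '[[0,0,0.001,0,0,0,0],[0,0,0.002,0,0,0,0],[0,0,0.003,0,0,0,0],[0,0,0.004,0,0,0,0],[0,0,0.005,0,0,0,0]]'
python3 go.py .626 -.006 .234 -7.6
```

```text
time_s: 6.7
eef_pos: [0.6253, -0.0055, 0.241]
tool_rot: [[0.132, 0.991, -0.002], [0.991, -0.132, -0.0], [-0.0, -0.002, -1.0]]
contact_force: [-0.6, 0.6, -2.1]
finger_gap: 0.063
finger_force: 98.7
time_s: 7.12
eef_pos: [0.6264, -0.0055, 0.2387]
tool_rot: [[0.132, 0.991, 0.001], [0.991, -0.132, -0.0], [0.0, 0.001, -1.0]]
contact_force: [-0.6, 0.4, -2.1]
finger_gap: 0.063
finger_force: 98.7
shift mm [-0.5 -0.4  4.7] turn [ 0.1 -0.  -0. ]
yaw now -7.61 pos [ 0.6264 -0.0055  0.2387] j [-0.5 23.8 15.  81.2 -0.  97.1] t 7.1167 F [-0.6  0.4 -2.1] gap 0.0632366445129683 98.73771786689758
```

```bash
python3 -m jog '[[0,0,0.0007,0,0,0,0],[0,0,0.0014,0,0,0,0],[0,0,0.002,0,0,0,0],[0,0,0.0027,0,0,0,0],[0,0,0.0034,0,0,0,0]]'
python3 go.py .626 -.006 .234 -7.6
```

```text
time_s: 7.53
eef_pos: [0.6261, -0.0055, 0.2347]
tool_rot: [[0.132, 0.991, 0.0], [0.991, -0.132, -0.0], [-0.0, 0.0, -1.0]]
contact_force: [-0.2, 0.6, -2.7]
finger_gap: 0.065
finger_force: 98.7
shift mm [-0.5 -0.1  0.7] turn [ 0.  0. -0.]
yaw now -7.61 pos [ 0.6261 -0.0055  0.2347] j [-0.5 23.8 14.5 80.7 -0.  97.1] t 7.5333 F [-0.2  0.6 -2.7] gap 0.06458783734938348 98.73815059661865
```

```bash
python3 -m jog '[[0,0,0.0004,0,0,0,0],[0,0,0.0008,0,0,0,0],[0,0,0.0012,0,0,0,0],[0,0,0.0016,0,0,0,0],[0,0,0.002,0,0,0,0]]'
python3 go.py .626 -.006 .234 -7.6
```

```text
time_s: 7.95
eef_pos: [0.6261, -0.0055, 0.2339]
tool_rot: [[0.132, 0.991, 0.001], [0.991, -0.132, -0.0], [0.0, 0.001, -1.0]]
contact_force: [-3.2, 1.1, 9.8]
finger_gap: 0.063
finger_force: 100.5
shift mm [-0.5 -0.1 -0.1] turn [ 0.1 -0.  -0. ]
yaw now -7.61 pos [ 0.6261 -0.0055  0.2339] j [-0.5 23.8 14.3 80.5 -0.  97.1] t 7.95 F [-3.2  1.1  9.8] gap 0.063281398394795 100.5498468875885
```

Contact came exactly at the seating height: +12 N at TCP z 0.234 (hook 0.185). I'll release and look.

```bash
python3 -m jog '[[0,0,0,0,0,0,0.05],[0,0,0,0,0,0,0.08],[0,0,0,0,0,0,0.12],[0,0,0,0,0,0,0.18],[0,0,0,0,0,0,0.25]]' 20;python3 -m jog '[[0,0,0,0,0,0,0.35],[0,0,0,0,0,0,0.45],[0,0,0,0,0,0,0.45],[0,0,0,0,0,0,0.45],[0,0,0,0,0,0,0.45]]'
python3 - <<'E'
from h import *
f=grab_frame("scene");a=cv2.resize(f["color"][130:310,230:430],(660,594),interpolation=cv2.INTER_CUBIC)
cv2.imwrite("pics/rel.png",a[...,::-1])
E
```

```text
time_s: 8.37
eef_pos: [0.6262, -0.0055, 0.2326]
tool_rot: [[0.132, 0.991, -0.0], [0.991, -0.132, -0.0], [-0.0, -0.0, -1.0]]
contact_force: [-0.3, 0.6, -0.2]
finger_gap: 0.25
finger_force: 0.0
time_s: 8.78
eef_pos: [0.6261, -0.0055, 0.2326]
tool_rot: [[0.132, 0.991, -0.0], [0.991, -0.132, -0.0], [-0.0, -0.0, -1.0]]
contact_force: [-0.1, -0.2, 0.5]
finger_gap: 0.446
finger_force: 0.0
```

View pics/rel.png

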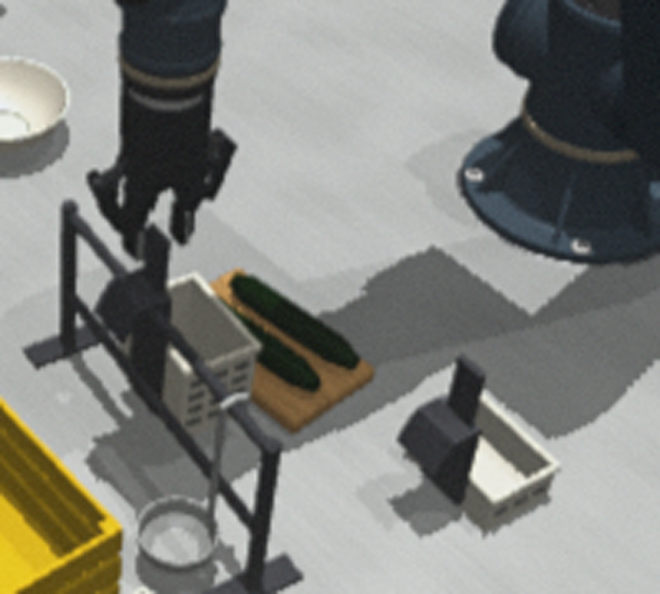

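The basket hangs on the bar with its hook at crop (135,300), strap against the lower bar, and the fingers are clear of the tongue at (155,255). I'll retreat straight up and check the pose.

```bash
python3 -m jog '[[0,0,-0.008,0,0,0,0.5],[0,0,-0.03,0,0,0,0.5],[0,0,-0.06,0,0,0,0.5],[0,0,-0.09,0,0,0,0.5],[0,0,-0.11,0,0,0,0.5]]';python3 -m jog '[[0,-0.02,0,0,0,0,0.5],[0,-0.05,0,0,0,0,0.5],[0,-0.085,0,0,0,0,0.5],[0,-0.12,0,0,0,0,0.5],[0,-0.15,0,0,0,0,0.5]]' >/dev/null
python3 -m jog '[[0,-0.03,0,0,0,0,0.5],[0,-0.06,0,0,0,0,0.5],[0,-0.08,0,0,0,0,0.5],[0,-0.08,0,0,0,0,0.5],[0,-0.08,0,0,0,0,0.5]]'
python3 - <<'E'
from h import *
f=grab_frame("top");P=cloud(f)
q=P[120:240,140:240].reshape(-1,3);q=q[(q[:,0]>.5)&(abs(q[:,1]+.01)<.09)]
for n,a,b in(("tongue",.24,.262),("crest",.188,.2),("rim",.115,.133)):
    t=q[(q[:,2]>a)&(q[:,2]<b)];print(n,len(t),cv2.minAreaRect((t[:,:2]*1000).astype(np.float32)),t.mean(0).round(4))
    if n=="rim": A=np.c_[t[:,:2],np.ones(len(t))];print("slope deg",np.degrees(np.linalg.lstsq(A,t[:,2],rcond=None)[0][:2]).round(1))
a=cv2.resize(f["color"][100:290,80:320],(760,600),interpolation=cv2.INTER_CUBIC);cv2.imwrite("pics/end.png",a[...,::-1])
E
```

```text
time_s: 9.25
eef_pos: [0.6261, -0.0055, 0.3462]
tool_rot: [[0.132, 0.991, 0.003], [0.991, -0.132, -0.0], [0.0, 0.003, -1.0]]
contact_force: [0.9, -0.5, 0.3]
finger_gap: 0.5
finger_force: 0.0
time_s: 10.08
eef_pos: [0.3977, 0.0251, 0.344]
tool_rot: [[0.132, 0.991, 0.003], [0.991, -0.132, 0.0], [0.0, 0.002, -1.0]]
contact_force: [-0.4, 0.4, -0.2]
finger_gap: 0.498
finger_force: 0.0
tongue 39 ((625.769775390625, -5.040064811706543), (29.947250366210938, 8.062854766845703), 81.40972137451172) [ 0.6255 -0.0065  0.2487]
crest 149 ((640.754638671875, -15.651233673095703), (67.02075958251953, 37.512142181396484), 82.34114074707031) [ 0.6448 -0.0109  0.1908]
rim 248 ((587.740966796875, -0.11944961547851562), (114.48025512695312, 90.22714233398438), 82.6536636352539) [0.5822 0.0025 0.1223]
slope deg [ 1.2 -0. ]
```

View pics/end.png

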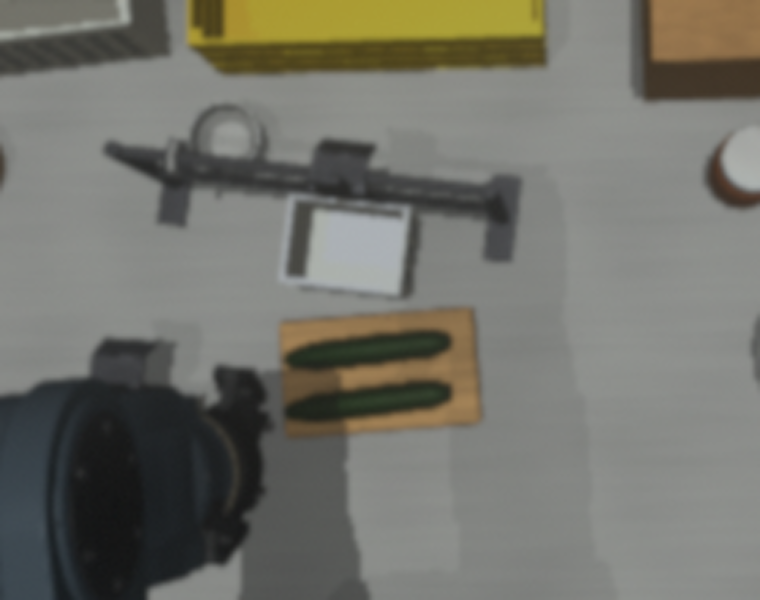

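The top view shows the basket hanging square on the bar at (345,180), clear of the ladle (225,135) and the post (505,200). Its yaw is within 1° of the bar, it tilts about 1°, and the arm is clear of it.

```bash
python3 -c "
from bench import order;print(order.hand_in())"
```

```text
the job is handed in; nothing more can be done
None
```

The deep white basket hangs by its hook on the free stretch of the upper bar, about 1° off upright and within 1° of square to the bar; I did not touch the shallow basket, and the job was handed in after about 10 s of robot time.

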